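# Fan the crispbread along the serving tray

### The job

Fan the three slices of crispbread from the chopping board into a shingled row along the middle of the serving tray, lengthwise and straight: the first slice with one end on the tray floor and the other propped just over the divider beside the dip bowl, then each next one leaning the same way on the one before and covering about half of it. Do not shift the dip bowl, the honey jar or the lemon.

Things in the scene. Friction and masses are not known exactly. Their poses are not given: they have to be found in the camera images.
- crispbread_1_mid (a point): one of three alike, interchangeable slices of rye crispbread: flat, rigid, 86 x 62 x 9 mm, 25 g, brown, small dimples on both faces (either face may be up); at first flat on the chopping board, clear of the others. The point is its centre, half-way up; x along its 86 mm length, y along its 62 mm width (grip it across this), z normal to its faces
- crispbread_2_mid (a point): one of three alike, interchangeable slices of rye crispbread: flat, rigid, 86 x 62 x 9 mm, 25 g, brown, small dimples on both faces (either face may be up); at first flat on the chopping board, clear of the others. The point is its centre, half-way up; x along its 86 mm length, y along its 62 mm width (grip it across this), z normal to its faces
- crispbread_3_mid (a point): one of three alike, interchangeable slices of rye crispbread: flat, rigid, 86 x 62 x 9 mm, 25 g, brown, small dimples on both faces (either face may be up); at first flat on the chopping board, clear of the others. The point is its centre, half-way up; x along its 86 mm length, y along its 62 mm width (grip it across this), z normal to its faces
- tray: fixed dark wooden serving tray, 330 x 160 mm, a brass bar handle 25 mm out at each end. Origin: centre of its underside; x along its length, z up. Floor 8 mm above the table; above the floor the long sides stand 8 mm, the ends 16 mm, all 6 mm thick. A divider crosses it at x = -52 mm: at -x of it the short compartment with the dip bowl, at +x the long one (208 x 148 mm) for the crispbread
- divider_top (a point): middle of the top edge of the tray's upright divider (6 mm thick, top 16 mm above the tray floor, 24 mm above the table); axes as the tray's. The first slice is propped on this edge: laid well, its centre is about 32 mm from here towards tray +x, so its raised end reaches some 10 mm past the divider
- lean (a point): point on the tray floor below the centre of a well-laid first slice (tray x = -20 mm). Its z axis is the normal to the upper face of a well-laid slice: leaning 0.21 rad (12 degrees) from vertical towards tray +x, so the slice's end nearer the divider is raised and the other end is down on the floor. So laid, each slice's centre is about 13.5 mm above the tray floor
- board: fixed wooden chopping board, 240 x 340 mm, 22 mm thick, on which the slices lie at first. Origin: centre of its underside; y along its length
- dip_bowl_mid (a point): small white round ceramic dip bowl, 72 mm across the rim, 34 mm high, loose in the tray's short compartment; not to be moved. The point is its centre, half-way up
- honey_jar: honey jar with a screw lid, 60 mm wide, 85 mm high, standing on the table beyond the work; not to be moved. Origin: centre of its underside
- lemon: lemon, 72 x 57 x 58 mm, lying on the table beyond the work; not to be moved. Origin: under its middle

How it is judged:
By the outcome, as a careful person would: the job done as asked, in the order asked, and still so for the second after the job is handed in, with the robot touching nothing.
It also fails if it takes over 64 s, if anything falls off the work surface, if the arm or the gripper's body presses on something with over 40 N, if the wrist force passes 120 N, or if a joint passes its speed limit or range.

### The arm

A 7-joint arm with a two-finger parallel gripper is mounted at the origin on a cart in front of the work surface, level with it; the furniture and walls round the work are solid. World frame = base frame: x ahead of the robot, y to its left, z up, the work surface at z = 0. Lengths are in m, angles in rad, forces in N, time in s.
With the tool pointing down it reaches from about 0.4 to 0.85 m from the base axis. Payload 10.4 kg.
Tool frame: the origin (TCP) lies between the finger pads; the fingertips stand 17 mm ahead of it and the grasp point (between the pads) lies 2 mm behind it; z points along the fingers, y is the line along which they close (so a half turn about z gives the same grasp; the last joint's range is limited). The gripper opens to 85 mm and grips with 20 to 120 N. Pads are 22 mm wide; open, the fingers measure 114 mm over their backs; the gripper's body (76 mm by 85 mm) begins 54 mm behind the grasp point. The pads swing forward as they close: fully open they stand 13 mm farther back than shut.
Start: joints at [1.307, 0.332, -0.065, 1.46, 0.022, 1.35, -0.088], TCP at [0.149, -0.607, 0.22] pointing down, gripper open.
Joint ranges: [-2.6, 2.6], [-0.5, 2.12], [-1.47, 1.34], [0.16, 2.42], [-1.27, 4.41], [0.06, 2.06], [-2.6, 2.6]. Speed limits (rad/s): [2.22, 2.22, 2.79, 2.79, 3.14, 3.14, 3.14].

### API

Orientations are given as a unit quaternion [x, y, z, w].
In Python, from workcell import readout, imaging, manip gives the robot as it stands. The module is installed in compiled form; this text tells all that it offers.
- The arm moves only by the shell command python3 -m crank 'ROWS' [OPENING] [FORCE]. ROWS is JSON, a list of rows, each a list of 4 numbers: the shift along the tool's x, y, z as a fraction of full scale, then the turn about the tool's z as a fraction of full scale. In form: [[x, y, z, yaw], ...]. A call has 1 to 5 rows; each row is the pose to reach, as a shift and turn from the pose commanded when the call began, along the tool's axes at that moment; what a row does not reach only later rows make up. Full scale, the value 1, is 400 mm for a shift and 60 degrees for a turn. A row lasts 1/12 s, in which the tool goes at most 41.7 mm and 7.16 degrees, less where a joint would pass 70% of its speed; a pose out of reach is approached as far as the arm can. A call with a number of a shift or a turn outside -1 to 1 is refused whole. A call with a gripper value outside its range is refused whole. OPENING is the gripper command: -1 is shut, 1 is fully open, values between are in proportion, set as the call begins (- or left out, the last holds). The fingers move at their own pace and stop on an object; FORCE is the grip in N (left out, the last holds). Time passes only in rows, so rows that repeat a pose let the fingers close. It gives the time, the measured TCP pose, the force, the opening and the grip force at its end, in the units of the state.
- readout.get_obs(): the state, without advancing time (a new reading comes with each control period).
- imaging.camera(name): name is "scene" or "top"; returns a dict with "color" (480x640x3 uint8, red, green, blue), "fx", "fy", "cx", "cy" (pixels), "rvec" (rotation vector, rad) and "tvec" (3), from world to camera coordinates, as OpenCV has them. Camera axes: x right, y down, z forward; pixel columns grow to the right and rows downward; lengths in m; the calibration is good to about 2 mm. A picture is of the moment at which its call begins. There is no depth.
- manip.hand_in(): hands the job in; it is judged then, once.
The state is a dict: "clock": time; "joint_pos": joint angles; "joint_velocities": joint speeds; "tau": joint torques, N m; "position": TCP position; "ee_rot": TCP orientation; "ft_force": force on the tool from outside, world axes, zero at the start; "torque": the same for the moment, N m; "grip_width": opening from 0.0 (shut) to 1.0 (fully open); "grasp_force": force on a finger pad.
Only numpy, scipy, OpenCV 4.12 (cv2) and the standard library are available. Lean on these libraries where they do the work, as an engineer would, in place of code of your own. Each camera call takes 0.05 s, during which the arm holds its last target. There are 200 camera calls.

## Working session

There is one attempt and no reset: what is moved stays moved. The work goes in short steps, Python scripts to look and compute and a shell command to move; the robot and the scene stay as the last step left them, time stands still between calls to the robot, and variables do not carry over. Pictures are saved under pics/ and viewed, at most 10 in all, crops included, and the job is handed in when it is done.

```bash
mkdir -p pics; cat > h.py <<'E'
import numpy as np, cv2
from workcell import readout, imaging, manip
def snap(n,f=None):
    c=imaging.camera(n)
    if f: cv2.imwrite('pics/'+f,c['color'][:,:,::-1])
    c['K']=np.array([[c['fx'],0,c['cx']],[0,c['fy'],c['cy']],[0,0,1.]])
    c['R']=cv2.Rodrigues(np.array(c['rvec'],float))[0]; c['t']=np.array(c['tvec'],float)
    return c
def ray(c,uv):
    d=np.linalg.inv(c['K'])@np.array([uv[0],uv[1],1.]); return -c['R'].T@c['t'], c['R'].T@d
def plane(c,uv,z):
    o,d=ray(c,uv); return o+d*(z-o[2])/d[2]
def tri(c1,a,c2,b):
    o1,d1=ray(c1,a);o2,d2=ray(c2,b)
    s=np.linalg.lstsq(np.c_[d1,-d2],o2-o1,rcond=None)[0]
    p,q=o1+s[0]*d1,o2+s[1]*d2
    return (p+q)/2,np.linalg.norm(p-q)
def proj(c,p):
    q=c['K']@(c['R']@np.array(p)+c['t']); return q[:2]/q[2]
E
python3 - <<'E'
from h import *
np.set_printoptions(precision=4,suppress=True)
for n in('scene','top'):
    c=snap(n,n+'0.png'); print(n,-c['R'].T@c['t'],c['R'][2],c['fx'])
o=readout.get_obs(); print(o)
E
```

```text
scene [-0.1012  0.4618  0.7308] [ 0.6719 -0.4077 -0.6183] 443.5140242930123
top [0.4    0.0011 1.0304] [ 0.2136  0.0131 -0.9768] 497.44396771063685
{'clock': 0.1, 'joint_pos': array([ 1.3074,  0.3328, -0.0647,  1.4609,  0.0216,  1.3499, -0.0885]), 'joint_velocities': array([-0.0007, -0.003 , -0.0009, -0.0024,  0.0004, -0.0008,  0.0009]), 'tau': array([  0.0019, -62.6746,   0.0494, -39.2425,   0.0163,   0.0069,
        -0.    ]), 'position': array([ 0.1489, -0.6066,  0.2191]), 'ee_rot': array([ 0.9928,  0.1201, -0.0001, -0.0006]), 'ft_force': array([ 0.1845, -0.1159,  0.7668]), 'torque': array([ 0.0002,  0.0114, -0.037 ]), 'grasp_force': 0.0, 'grip_width': 1.0067223421870979}
```

View pics/scene0.png

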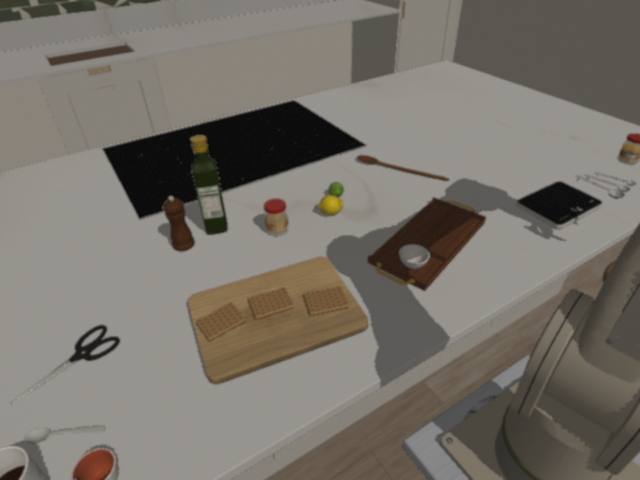

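View pics/top0.png

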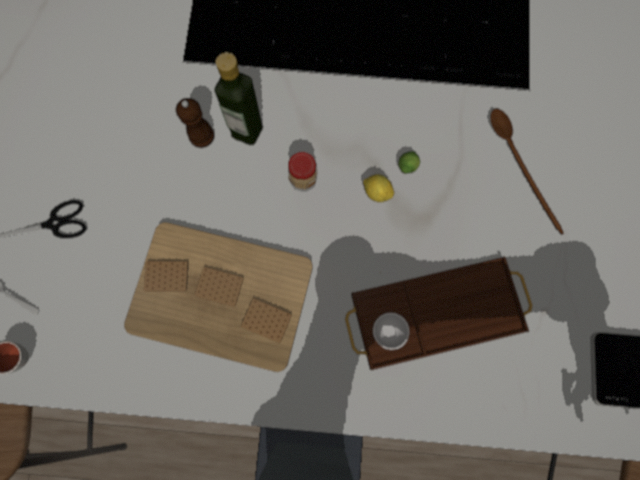

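The top view shows the slices at about (166,275), (219,286) and (266,320). The tray corners are about (353,294), (505,259), (527,330) and (371,368), with the divider from (407,283) to (423,354). The bowl is at (391,331), the jar at (302,168) and the lemon at (379,188). In the scene view the slices are near (220,321), (271,303) and (326,301).

```bash
python3 - <<'E'
from h import *
np.set_printoptions(precision=4,suppress=True)
T=snap('top');S=snap('scene')
vis={}
def slices(c,box,name):
    hsv=cv2.cvtColor(c['color'],cv2.COLOR_RGB2HSV); x0,y0,x1,y1=box
    g=cv2.GaussianBlur(c['color'],(0,0),1.5)
    lab=cv2.cvtColor(g,cv2.COLOR_RGB2LAB)
    for p in ([(166,275),(219,286),(266,320),(200,330)] if name=='top' else [(220,321),(271,303),(326,301),(260,345)]): print(name,p,lab[p[1],p[0]],hsv[p[1],p[0]])
    return lab
L=slices(T,(0,0,0,0),'top');M=slices(S,(0,0,0,0),'scene')
np.save('/tmp/L.npy',L)
big=cv2.resize(T['color'][250:375,345:535],None,fx=4,fy=4,interpolation=cv2.INTER_CUBIC); big=cv2.convertScaleAbs(big,alpha=2.2,beta=10)
cv2.imwrite('pics/traytop.png',big[:,:,::-1])
big=cv2.resize(T['color'][215:375,120:320],None,fx=3,fy=3,interpolation=cv2.INTER_CUBIC)
b2=cv2.resize(S['color'][255:385,180:375],None,fx=3,fy=3,interpolation=cv2.INTER_CUBIC)
o=np.zeros((600,600,3),np.uint8);o[:480,:600]=big;
E
```

```text
top (166, 275) [ 99 134 146] [ 15 114 110]
top (219, 286) [100 134 146] [ 15 116 110]
top (266, 320) [ 99 134 147] [ 15 118 106]
top (200, 330) [105 131 145] [ 18 100 112]
scene (220, 321) [100 135 150] [ 16 133 111]
scene (271, 303) [100 135 150] [ 15 129 113]
scene (326, 301) [ 99 135 150] [ 16 129 113]
scene (260, 345) [107 132 147] [ 18 106 115]
```

View pics/traytop.png

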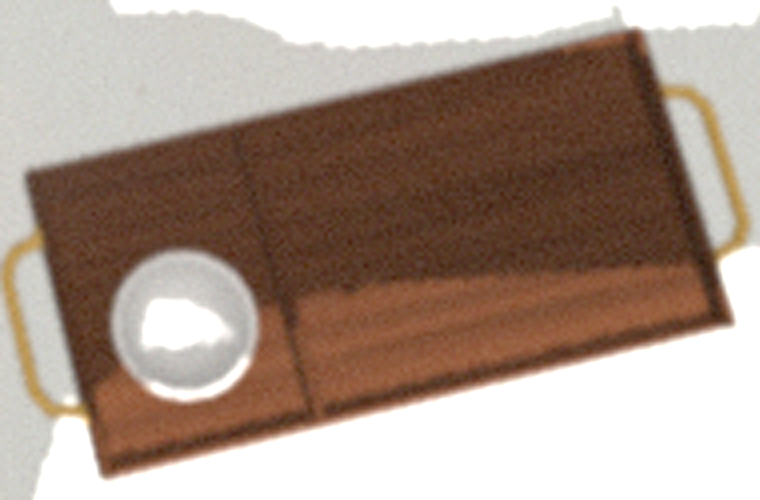

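The brightened crop shows the tray corners at px (352,293), (505,258), (528,331) and (371,369), and the divider from about (404,282) to (424,353). Next I'll measure both views by masks.

```bash
cat > m.py <<'E'
from h import *
np.set_printoptions(precision=4,suppress=True)
def quads(m,amin,amax,box):
    k=np.zeros_like(m);x0,y0,x1,y1=box;k[y0:y1,x0:x1]=m[y0:y1,x0:x1]
    cs,_=cv2.findContours(k,cv2.RETR_EXTERNAL,cv2.CHAIN_APPROX_NONE)
    r=[]
    for c in cs:
        if amin<cv2.contourArea(c)<amax: r.append(c)
    return r
def smask(c):
    g=cv2.GaussianBlur(c['color'],(0,0),1.2).astype(float)
    hsv=cv2.cvtColor(g.astype(np.uint8),cv2.COLOR_RGB2HSV)
    return hsv,g
def quad(c):
    h=cv2.convexHull(c)
    for e in np.arange(2,12,.5):
        a=cv2.approxPolyDP(h,e,True)
        if len(a)==4: return a[:,0]
    return None
E
python3 - <<'E'
from m import *
T=snap('top');S=snap('scene')
for c,box,n,th in((T,(125,215,315,375),'top',0),(S,(185,255,370,378),'scene',0)):
    g=cv2.GaussianBlur(c['color'],(0,0),1.5); f=g.astype(float)
    r=f[...,0]/(f[...,2]+1)   # r/b ratio: browner slices
    hsv=cv2.cvtColor(g,cv2.COLOR_RGB2HSV)
    sub=hsv[box[1]:box[3],box[0]:box[2],1]
    t,_=cv2.threshold(sub[sub>70].reshape(-1,1),0,255,cv2.THRESH_OTSU)
    m=((hsv[...,1]>t)&(hsv[...,0]<18)).astype(np.uint8)*255
    m=cv2.morphologyEx(m,cv2.MORPH_OPEN,np.ones((5,5)));m=cv2.morphologyEx(m,cv2.MORPH_CLOSE,np.ones((5,5)))
    print(n,t)
    for q in quads(m,300,4000,box):
        rc=cv2.minAreaRect(q);p=cv2.boxPoints(rc)
        w=np.array([plane(c,x,.031)[:2] for x in q[:,0]]).astype(np.float32)
        R=cv2.minAreaRect(w); M=cv2.moments(q); cen=(M['m10']/M['m00'],M['m01']/M['m00'])
        print(np.round(cen,1),'plane cen',plane(c,cen,.031)[:2],'rect',np.array(R[0]),np.array(R[1]),R[2])
    # tray
    m2=((g.max(2)<75)).astype(np.uint8)*255
    tb=(345,250,535,375) if n=='top' else (365,195,490,285)
    for q in quads(m2,1500,20000,tb): print('tray',cv2.contourArea(q), quad(q).tolist())
# tray guess from eye corners at z=.024
for uv in [(352,293),(505,258),(528.25,330.75),(371,368.75)]: print(plane(T,uv,.024))
cv2.imwrite('pics/trayscene.png',cv2.convertScaleAbs(cv2.resize(S['color'][190:295,355:495],None,fx=5,fy=5,interpolation=cv2.INTER_CUBIC),alpha=2,beta=10)[:,:,::-1])
E
```

```text
top 103.0
[266.  320.6] plane cen [0.4639 0.11  ] rect [0.4643 0.1104] [0.0899 0.0666] 72.98857116699219
[218.2 286.7] plane cen [0.5232 0.2137] rect [0.5239 0.2137] [0.0888 0.0655] 81.6303482055664
[166.  275.2] plane cen [0.5372 0.3221] rect [0.5378 0.3225] [0.0617 0.0848] 5.014802932739258
tray 12531.0 [[506, 260], [526, 330], [370, 366], [352, 292]]
scene 116.0
[220.6 321.2] plane cen [0.5298 0.3238] rect [0.5309 0.3223] [0.0687 0.0883] 3.9670472145080566
[270.  303.4] plane cen [0.5179 0.2159] rect [0.5188 0.2148] [0.0884 0.0709] 79.04871368408203
[325.4 300.6] plane cen [0.4596 0.1126] rect [0.4597 0.1116] [0.0872 0.0707] 71.5161361694336
tray 5194.5 [[483, 218], [426, 284], [367, 261], [433, 200]]
[ 0.5349 -0.0571  0.024 ]
[ 0.6351 -0.3671  0.024 ]
[ 0.49   -0.4147  0.024 ]
[ 0.3888 -0.1054  0.024 ]
```

View pics/trayscene.png

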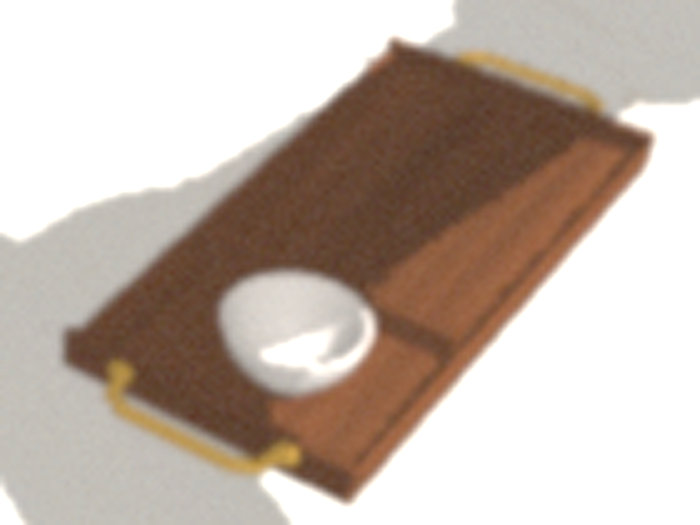

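Scene view of the tray: far-left corner (434,198), far-right (485,218), near-left (369,257), near-bottom (425,284). I'll triangulate these points.

```bash
cat >> h.py <<'E'
def state():
    o=readout.get_obs(); from scipy.spatial.transform import Rotation as Rr
    R=Rr.from_quat(o['ee_rot']).as_matrix(); return o,np.array(o['position']),R,np.degrees(np.arctan2(R[1,1],R[0,1]))
def go(x,y,z,ydeg):
    "fractions for tool shift and yaw so that tool y points at ydeg"
    o,p,R,a=state(); d=R.T@(np.array([x,y,z])-p)/.4
    dy=(ydeg-a+180)%360-180
    return np.r_[d,-dy/60].round(4), 'yaw now %.1f'%a
E
python3 - <<'E'
from h import *
np.set_printoptions(precision=4,suppress=True)
T=snap('top');S=snap('scene')
for n,a,b in [('A',(266,320.6),(325.4,300.6)),('B',(218.2,286.7),(270,303.4)),('C',(166,275.2),(220.6,321.2)),
 ('t-+',(352,293),(368.6,257)),('t++',(505,258),(434,198)),('t+-',(528.25,330.75),(485.4,218)),('t--',(371,368.75),(425,283.6))]:
    print(n,*tri(T,a,S,b))
print('div',plane(T,(404.5,282),.022),plane(T,(424,353),.022))
print('bowl top',plane(T,(391,331),.042))
c=np.array([.5122,-.2361]);u=np.array([np.cos(np.radians(-72)),np.sin(np.radians(-72))])
print('div from tray',c-.052*u,[proj(T,[*(c-.052*u+s*np.array([-u[1],u[0]])),.024]) for s in(.074,-.074)])
print(go(.4639-.012*np.cos(np.radians(73)),.11-.012*np.sin(np.radians(73)),.12,-17))
E
```

```text
A [0.464  0.1102 0.0259] 0.0008701861005481632
B [0.5234 0.2143 0.0254] 0.0012704956448981708
C [0.5374 0.3233 0.0238] 0.0026094055888413927
t-+ [ 0.5346 -0.0588  0.018 ] 0.0034209517469565003
t++ [ 0.6353 -0.37    0.0188] 0.002792774958656525
t+- [ 0.4897 -0.4192  0.0155] 0.0028558503348363033
t-- [ 0.3879 -0.1065  0.0218] 0.0024772218806857807
div [ 0.5671 -0.1627  0.022 ] [ 0.4283 -0.2086  0.022 ]
bowl top [ 0.4644 -0.138   0.042 ]
div from tray [ 0.4961 -0.1866] [array([405.159 , 282.2046]), array([424.6283, 354.3244])]
(array([ 1.1765, -1.5271,  0.2495, -0.9867]), 'yaw now -76.2')
```

```bash

python3 -m crank '[[0.45,-0.2,0,0],[0.45,-0.2,0,0],[0.45,-0.2,0,0],[0.45,-0.2,0,0],[0.45,-0.2,0,0]]' 0.72 25
python3 -m crank '[[0.38,-0.35,0,0],[0.38,-0.35,0,0],[0.38,-0.35,0,0],[0.38,-0.35,0,0],[0.38,-0.35,0,0]]'
python3 -m crank '[[0.25,-0.45,0,0],[0.25,-0.45,0,0],[0.25,-0.45,0,0],[0.25,-0.45,0,0],[0.25,-0.45,0,0]]'
python3 -m crank '[[0.1,-0.5,0,0],[0.1,-0.5,0,0],[0.1,-0.5,0,0],[0.1,-0.5,0,0],[0.1,-0.5,0,0]]'
python3 -c "
from h import *
print(go(.4639-.012*np.cos(np.radians(73)),.11-.012*np.sin(np.radians(73)),.10,-17))"
```

```text
clock: 0.82
position: [0.308, -0.4836, 0.2201]
ee_rot: [0.993, 0.122, 0.001, -0.0]
ft_force: [0.9, -0.2, 0.4]
grip_width: 0.857
grasp_force: 0.0
clock: 1.23
position: [0.4199, -0.3121, 0.2201]
ee_rot: [0.993, 0.12, 0.0, 0.0]
ft_force: [1.0, -1.4, -0.2]
grip_width: 0.861
grasp_force: 0.0
clock: 1.65
position: [0.4734, -0.1131, 0.2201]
ee_rot: [0.993, 0.12, 0.0, 0.0]
ft_force: [1.0, -0.5, 0.3]
grip_width: 0.861
grasp_force: 0.0
clock: 2.07
position: [0.4638, 0.0909, 0.2202]
ee_rot: [0.993, 0.121, 0.001, 0.0]
ft_force: [1.0, -0.5, -0.2]
grip_width: 0.861
grasp_force: 0.0
(array([-0.004 , -0.0207,  0.3005, -0.9858]), 'yaw now -76.1')
```

```bash

python3 -m crank '[[0,-0.02,0.3,-0.5],[0,-0.02,0.3,-0.5],[0,-0.02,0.3,-0.5],[0,-0.02,0.3,-0.5],[0,-0.02,0.3,-0.5]]' >/dev/null
python3 -m crank '[[0,0,0,-0.486],[0,0,0,-0.486],[0,0,0,-0.486],[0,0,0,-0.486],[0,0,0,-0.486]]'
python3 - <<'E'
from h import *
print(go(.4639-.012*np.cos(np.radians(73)),.11-.012*np.sin(np.radians(73)),.055,-17))
T=snap('top');S=snap('scene')
a=cv2.resize(T['color'][250:390,190:340],None,fx=4,fy=4)
b=cv2.resize(S['color'][220:360,260:310+50+30],None,fx=4,fy=4)[:560,:400]
o=np.hstack([a[:,:400],b]);cv2.imwrite('pics/appA.png',cv2.convertScaleAbs(o,alpha=1.5)[:,:,::-1]);print(o.shape)
E
```

```text
clock: 2.9
position: [0.4635, 0.096, 0.1011]
ee_rot: [0.803, 0.596, 0.001, 0.001]
ft_force: [0.3, 0.7, -0.3]
grip_width: 0.858
grasp_force: 0.0
(array([ 0.0038, -0.0095,  0.1152,  0.0017]), 'yaw now -16.9')
(560, 800, 3)
```

View pics/appA.png

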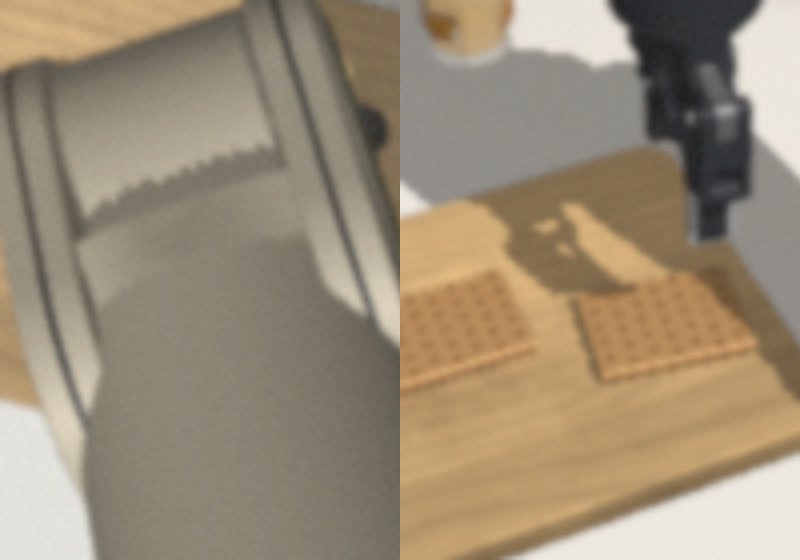

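The scene crop shows the near finger over slice A's far side, clear of it, with its tip at about scene px (337,280). The top view is blocked by the arm. I'll descend and feel for the board.

```bash

python3 -m crank '[[0.004,-0.01,0.06,0],[0.004,-0.01,0.12,0],[0.004,-0.01,0.14,0],[0.004,-0.01,0.14,0],[0.004,-0.01,0.14,0]]' |grep -E 'pos|ft'
python3 -m crank '[[0,0,0.008,0],[0,0,0.008,0],[0,0,0.008,0]]' |grep -E 'pos|ft'
python3 -m crank '[[0,0,0.006,0],[0,0,0.006,0],[0,0,0.006,0]]' |grep -E 'pos|ft'
```

```text
position: [0.4594, 0.0989, 0.0444]
ft_force: [0.5, -0.4, 0.7]
position: [0.4596, 0.0987, 0.0413]
ft_force: [-0.0, 0.9, -0.1]
position: [0.4591, 0.0987, 0.0383]
ft_force: [-0.0, 0.2, -1.0]
```

```bash

for i in 1 ; do
python3 -m crank '[[0,0,0.005,0],[0,0,0.005,0],[0,0,0.005,0]]' |grep -E 'pos|ft'
python3 -m crank '[[0,0,0.005,0],[0,0,0.005,0],[0,0,0.005,0]]' |grep -E 'pos|ft'
done
python3 - <<'E'
from h import *
S=snap('scene')
b=cv2.resize(S['color'][240:330,270:370],None,fx=6,fy=6)
cv2.imwrite('pics/appA2.png',cv2.convertScaleAbs(b,alpha=1.7)[:,:,::-1])
E
```

```text
position: [0.459, 0.0987, 0.0361]
ft_force: [0.7, -1.2, -0.1]
position: [0.459, 0.0987, 0.0341]
ft_force: [-0.6, 0.4, -0.0]
```

View pics/appA2.png

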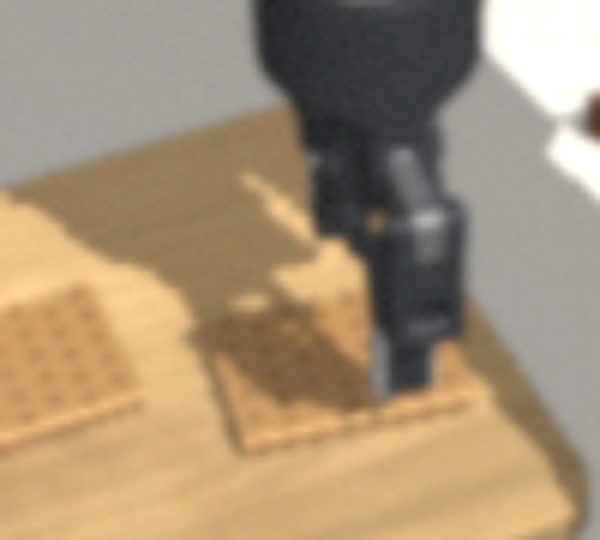

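The crop shows the near finger's tip at about scene px (337.5,305.8), just over the slice's near long edge. I'll work out its height.

```bash
python3 - <<'E'
from h import *
np.set_printoptions(precision=4,suppress=True)
o,p,R,a=state();S=snap('scene')
print(a,p,[proj(S,p+R[:,0]*s-R[:,1]*w+np.array([0,0,-.009])) for s in(-.011,.011) for w in (.0365,.045)])
ex,ey=R[:,0],R[:,1]
for uv in((333,306.5),(337.5,305.8),(342,305)):
    for z in(.022,.026,.03,.034,.038): q=plane(S,uv,z)-p; print(uv,z,'toolx %.4f tooly %.4f'%(q@ex,q@ey))
for s in(.045,.095): pass
for c in [(310.8,314.2),(349.2,306.7),(304.5,296)]:
    q=plane(S,c,.031)-p; print('slice corner',q@ex,q@ey)
E
```

```text
-17.0436370464778 [0.4591 0.0987 0.0341] [array([340.7658, 311.145 ]), array([341.9747, 314.0823]), array([330.747 , 313.3668]), array([331.8913, 316.3331])]
(333, 306.5) 0.022 toolx 0.0002 tooly -0.0165
(333, 306.5) 0.026 toolx 0.0012 tooly -0.0201
(333, 306.5) 0.03 toolx 0.0022 tooly -0.0236
(333, 306.5) 0.034 toolx 0.0033 tooly -0.0271
(333, 306.5) 0.038 toolx 0.0043 tooly -0.0307
(337.5, 305.8) 0.022 toolx -0.0097 tooly -0.0173
(337.5, 305.8) 0.026 toolx -0.0086 tooly -0.0208
(337.5, 305.8) 0.03 toolx -0.0075 tooly -0.0244
(337.5, 305.8) 0.034 toolx -0.0064 tooly -0.0279
(337.5, 305.8) 0.038 toolx -0.0053 tooly -0.0314
(342, 305) 0.022 toolx -0.0196 tooly -0.0178
(342, 305) 0.026 toolx -0.0185 tooly -0.0214
(342, 305) 0.03 toolx -0.0173 tooly -0.0249
(342, 305) 0.034 toolx -0.0162 tooly -0.0284
(342, 305) 0.038 toolx -0.0150 tooly -0.0319
slice corner 0.05287886528756397 -0.032079335901929525
slice corner -0.03016811804876629 -0.03464598998496838
slice corner 0.05318999017473675 0.022282775697604635
```

```bash

python3 -m crank '[[0,0,0.004,0],[0,0,0.004,0],[0,0,0.004,0]]' |grep -E 'pos|ft'
python3 -m crank '[[0,0,0.004,0],[0,0,0.004,0],[0,0,0.004,0]]' |grep -E 'pos|ft'
python3 -m crank '[[0,0,0.004,0],[0,0,0.004,0],[0,0,0.004,0]]' |grep -E 'pos|ft'
```

```text
position: [0.459, 0.0987, 0.0325]
ft_force: [0.3, -0.1, 0.9]
position: [0.459, 0.0987, 0.0309]
ft_force: [-0.6, 0.7, -0.4]
position: [0.459, 0.0987, 0.0293]
ft_force: [-1.0, -0.4, -0.2]
```

```bash

python3 -m crank '[[0,0,0.004,0],[0,0,0.004,0],[0,0,0.004,0]]' |grep -E 'pos|ft'
python3 -m crank '[[0,0,0.004,0],[0,0,0.004,0],[0,0,0.004,0]]' |grep -E 'pos|ft'
python3 - <<'E'
from h import *
S=snap('scene')
b=cv2.resize(S['color'][240:330,270:370],None,fx=6,fy=6)
cv2.imwrite('pics/appA3.png',cv2.convertScaleAbs(b,alpha=1.7)[:,:,::-1])
E
```

```text
position: [0.459, 0.0987, 0.0277]
ft_force: [-0.2, 0.8, 0.3]
position: [0.459, 0.0987, 0.0261]
ft_force: [0.3, -0.2, -0.3]
```

View pics/appA3.png

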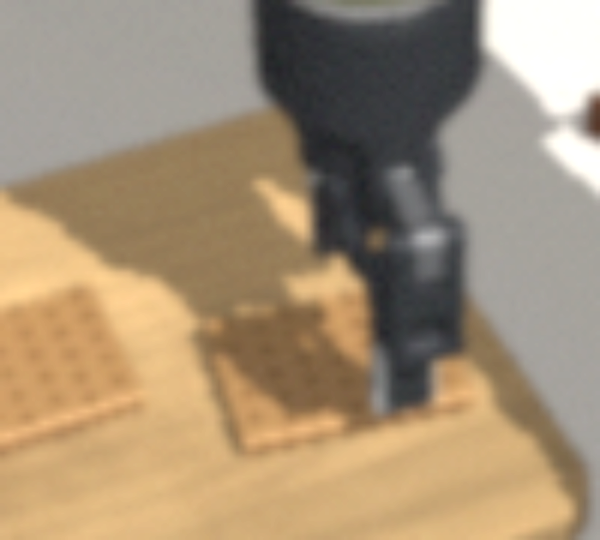

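The crop shows the tip at (405,412), right at the slice's top-edge line and still not in contact. I'll keep going down.

```bash

python3 -m crank '[[0,0,0.004,0],[0,0,0.004,0],[0,0,0.004,0]]' |grep -E 'pos|ft'
python3 -m crank '[[0,0,0.004,0],[0,0,0.004,0],[0,0,0.004,0]]' |grep -E 'pos|ft'
python3 -m crank '[[0,0,0.004,0],[0,0,0.004,0],[0,0,0.004,0]]' |grep -E 'pos|ft'
python3 -m crank '[[0,0,0,0],[0,0,0,0]]' |grep -E 'pos|ft|grip'
```

```text
position: [0.459, 0.0987, 0.0245]
ft_force: [0.0, -0.1, 0.6]
position: [0.459, 0.0987, 0.0229]
ft_force: [0.3, 0.6, 0.7]
position: [0.4591, 0.0987, 0.0213]
ft_force: [-0.2, -0.8, 0.1]
position: [0.4591, 0.0987, 0.0214]
ft_force: [0.0, 0.1, -0.3]
grip_width: 0.863
```

```bash

python3 -m crank '[[0,0,0.004,0],[0,0,0.004,0],[0,0,0.004,0]]' |grep -E 'pos|ft'
python3 -m crank '[[0,0,0.004,0],[0,0,0.004,0],[0,0,0.004,0]]' |grep -E 'pos|ft'
python3 -m crank '[[0,0,0.004,0],[0,0,0.004,0],[0,0,0.004,0]]' |grep -E 'pos|ft|grip'
python3 - <<'E'
from h import *
S=snap('scene')
b=cv2.resize(S['color'][240:330,270:370],None,fx=6,fy=6)
cv2.imwrite('pics/appA4.png',cv2.convertScaleAbs(b,alpha=1.7)[:,:,::-1])
E
```

```text
position: [0.459, 0.0987, 0.0197]
ft_force: [-0.0, -0.3, 0.9]
position: [0.459, 0.0987, 0.0181]
ft_force: [0.2, -0.5, -0.1]
position: [0.459, 0.0987, 0.0165]
ft_force: [0.0, 0.4, 0.1]
grip_width: 0.865
```

View pics/appA4.png

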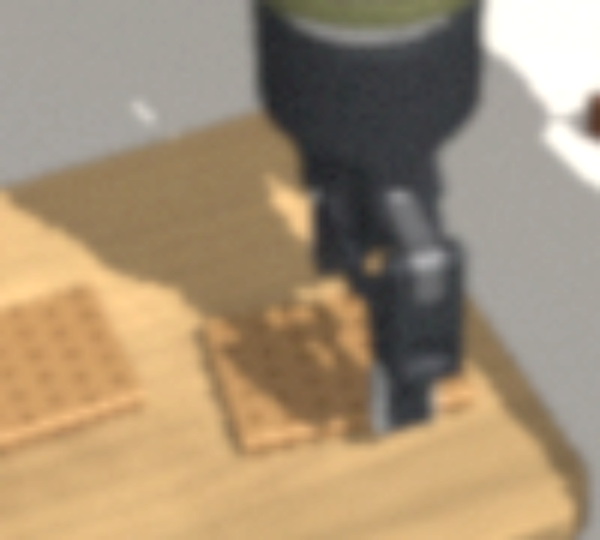

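The crop shows the tip at (405,430), now in front of the slice's side and close to the board. The reported z reads lower than the geometry implies, so I'll trust contact instead.

```bash

python3 -m crank '[[0,0,0.003,0],[0,0,0.003,0],[0,0,0.003,0]]' |grep -E 'pos|ft'
python3 -m crank '[[0,0,0.003,0],[0,0,0.003,0],[0,0,0.003,0]]' |grep -E 'pos|ft'
python3 -m crank '[[0,0,0.003,0],[0,0,0.003,0],[0,0,0.003,0]]' |grep -E 'pos|ft'
python3 -m crank '[[0,0,0.003,0],[0,0,0.003,0],[0,0,0.003,0]]' |grep -E 'pos|ft|clock'
```

```text
position: [0.4591, 0.0987, 0.0153]
ft_force: [-0.7, -0.1, 0.6]
position: [0.4591, 0.0987, 0.0141]
ft_force: [-0.0, 0.7, 0.2]
position: [0.459, 0.0987, 0.0129]
ft_force: [-0.3, -0.5, -0.8]
clock: 8.53
position: [0.4591, 0.0987, 0.0117]
ft_force: [-0.1, -0.2, -0.4]
```

```bash

python3 -m crank '[[0,0,-0.003,0],[0,0,-0.003,0],[0,0,-0.003,0],[0,0,-0.003,0]]' 0.5 25 |grep -E 'pos|ft|gr'
python3 -m crank '[[0,0,0,0],[0,0,0,0]]' 0.3 25 |grep -E 'pos|ft|gr'
python3 -m crank '[[0,0,0,0],[0,0,0,0],[0,0,0,0]]' 0.3 25 |grep -E 'pos|ft|gr'
```

```text
position: [0.4593, 0.0988, 0.0131]
ft_force: [0.5, -0.0, 1.1]
grip_width: 0.746
grasp_force: 0.9
position: [0.4598, 0.0991, 0.0146]
ft_force: [-9.5, -2.5, 27.8]
grip_width: 0.661
grasp_force: 25.4
position: [0.4599, 0.099, 0.0147]
ft_force: [-9.8, -3.1, 26.6]
grip_width: 0.656
grasp_force: 24.9
```

```bash

python3 -m crank '[[0,0,-0.012,0],[0,0,-0.012,0],[0,0,-0.012,0]]' 0.3 30 |grep -E 'pos|ft|gr'
python3 -m crank '[[0,0,-0.05,0],[0,0,-0.1,0],[0,0,-0.15,0],[0,0,-0.15,0],[0,0,-0.15,0]]' |grep -E 'pos|ft|gr'
python3 - <<'E'
from h import *
print(go(.5,0,.1,18)[1])
S=snap('scene')
b=cv2.resize(S['color'][215:315,270:370],None,fx=6,fy=6)
cv2.imwrite('pics/liftA.png',cv2.convertScaleAbs(b,alpha=1.7)[:,:,::-1])
E
```

```text
position: [0.4591, 0.0986, 0.0178]
ft_force: [-0.8, 0.3, -0.1]
grip_width: 0.65
grasp_force: 0.0
position: [0.4596, 0.0986, 0.0782]
ft_force: [-0.5, -0.8, -0.1]
grip_width: 0.652
grasp_force: 0.0
yaw now -17.1
```

View pics/liftA.png

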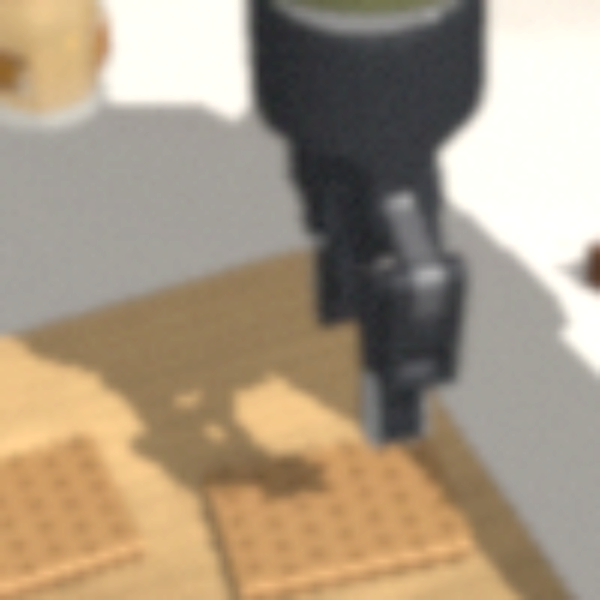

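The crop shows the slice still on the board, unmoved at about (340,520), with the fingers above it, so the fingers closed above it. I'll estimate the true tip height from the picture.

```bash
python3 - <<'E'
from h import *
np.set_printoptions(precision=4,suppress=True)
o,p,R,a=state();S=snap('scene');ex,ey=R[:,0],R[:,1]
print(p,o['clock'])
for off in(.017,.010,.0,-.01,-.02):
  print(off,[proj(S,p-[0,0,off]-ey*w).round(1) for w in(.028,.034,.04)])
# slice A recheck in scene, relative
for c in [(270+240/6,215+595/6),(270+470/6,215+548/6),(270+205/6,215+488/6),(270+410/6,215+440/6)]:
    q=plane(S,c,.031)-p; print('corner',q@ex,q@ey)
E
```

```text
[0.459  0.0984 0.0774] 10.0
0.017 [array([334.7, 297.7]), array([335.6, 299.7]), array([336.4, 301.8])]
0.01 [array([334.7, 295.3]), array([335.6, 297.4]), array([336.4, 299.4])]
0.0 [array([334.7, 291.9]), array([335.6, 293.9]), array([336.4, 296. ])]
-0.01 [array([334.7, 288.4]), array([335.6, 290.5]), array([336.4, 292.5])]
-0.02 [array([334.7, 284.9]), array([335.6, 286.9]), array([336.4, 289. ])]
corner 0.05482344476554358 -0.0315492377817824
corner -0.028369310327035654 -0.033134555039260515
corner 0.05451099464429353 0.021492755645640394
corner -0.02373179091798699 0.02381760266522041
```

```bash

python3 -m crank '[[0,0,0,0],[0,0,0,0],[0,0,0,0],[0,0,0.05,0],[0,0,0.1,0]]' 1 25 |grep -E 'pos|ft|gr'
python3 -m crank '[[0,0,0.04,0],[0,0,0.063,0],[0,0,0.063,0],[0,0,0.063,0]]' |grep -E 'pos|ft|gr'
python3 -m crank '[[0,0,0.008,0],[0,0,0.016,0],[0,0,0.016,0]]' |grep -E 'pos|ft|gr'
python3 -m crank '[[0,0,0,0],[0,0,0,0],[0,0,0,0],[0,0,0,0],[0,0,0,0]]' -1 25 |grep -E 'pos|ft|gr'
```

```text
position: [0.4599, 0.0988, 0.0378]
ft_force: [0.8, -0.3, -0.7]
grip_width: 0.999
grasp_force: 0.0
position: [0.4589, 0.099, 0.0126]
ft_force: [0.4, -0.3, 1.0]
grip_width: 0.999
grasp_force: 0.0
position: [0.4593, 0.0986, 0.0062]
ft_force: [-0.2, -0.5, 0.1]
grip_width: 0.999
grasp_force: 0.0
position: [0.4594, 0.0987, 0.0067]
ft_force: [-2.3, -0.1, 6.3]
grip_width: 0.72
grasp_force: 26.8
```

```bash

python3 -m crank '[[0,0,-0.03,0],[0,0,-0.1,0],[0,0,-0.2,0],[0,0,-0.25,0],[0,0,-0.25,0]]' - 30 |grep -E 'pos|ft|gr'
python3 - <<'E'
from h import *
print(go(.5101,-.2283,.1,18))
E
```

```text
position: [0.4617, 0.0997, 0.1113]
ft_force: [0.3, 0.1, -0.5]
grip_width: 0.72
grasp_force: 34.2
(array([-0.7487,  0.3554,  0.029 , -0.5836]), 'yaw now -17.0')
```

```bash

python3 -m crank '[[-0.375,0.18,0,0],[-0.375,0.18,0,0],[-0.375,0.18,0,0],[-0.375,0.18,0,0],[-0.375,0.18,0,0]]' |grep -E 'pos|gr'
python3 -m crank '[[-0.375,0.175,0,-0.5836],[-0.375,0.175,0,-0.5836],[-0.375,0.175,0,-0.5836],[-0.375,0.175,0,-0.5836],[-0.375,0.175,0,-0.5836]]' |grep -E 'pos|gr'
python3 - <<'E'
from h import *
print(go(.5101,-.2283,.09,18))
T=snap('top');S=snap('scene')
a=cv2.resize(T['color'][240:380,345:545],None,fx=3,fy=3)
b=cv2.resize(S['color'][140:300,360:500],None,fx=3,fy=3)
o=np.zeros((480,600,3),np.uint8)
o=np.hstack([cv2.resize(a,(420,294)),b[:294*1]]) if 0 else o
W=np.zeros((560,800,3),np.uint8);W[:280,:400]=cv2.resize(T['color'][240:380,345:545],(400,280));W[:560,400:]=cv2.resize(S['color'][140:336,360:500],(400,560))
cv2.imwrite('pics/overtray.png',cv2.convertScaleAbs(W,alpha=1.7)[:,:,::-1])
E
```

```text
position: [0.484, -0.0745, 0.1062]
grip_width: 0.711
grasp_force: 34.1
position: [0.5059, -0.2386, 0.106]
grip_width: 0.715
grasp_force: 34.2
(array([ 0.0213,  0.018 ,  0.04  , -0.0035]), 'yaw now 17.8')
```

View pics/overtray.png

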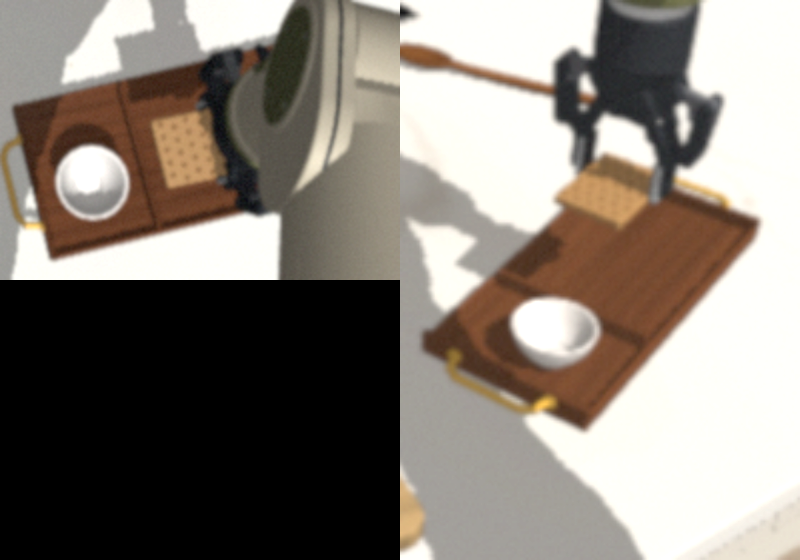

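The view shows the slice held level, with its free end toward the divider. In the top view its corners are at about px (421,301.5) and (428,334). In the scene view they are at about (414.3,209) and (437,219.8). That was my tenth picture, so from here I'll measure only in numbers.

```bash
python3 - <<'E'
from h import *
np.set_printoptions(precision=4,suppress=True)
o,p,R,a=state();T=snap('top');S=snap('scene')
print(p,a)
D=np.array([.4965,-.1865,0]);u=np.array([.309,-.951,0]);v=np.array([.951,.309,0])
P=[]
for x,y in(((421,301.5),(414.3,209)),((428,334),(437,219.8))):
    q,e=tri(T,x,S,y);P.append(q);print(q,e,'tool',(q-p)@R,'tray-rel-D',(q-D)@u,(q-D)@v)
d=P[0]-P[1];print(np.linalg.norm(d),np.degrees(np.arctan2(d[1],d[0])))
for z in(.10,.11,.12,.13):
  for x in((421,301.5),(428,334)):
    q=plane(T,x,z);print(z,(q-D)@u,(q-D)@v)
E
```

```text
[ 0.5064 -0.2315  0.106 ] 17.928543066888736
[ 0.5174 -0.1778  0.1235] 0.00097487484533129 tool [ 0.0478  0.0269 -0.0174] tray-rel-D -0.0018536230963744158 0.022557675291815873
[ 0.4595 -0.1943  0.1203] 0.0008917466000994139 tool [ 0.0499 -0.0332 -0.0143] tray-rel-D -0.004070410857805032 -0.03761978839494719
0.060306160274711126 15.890394832193818
0.1 0.00372740139180665 0.02357643604866215
0.1 0.0002636117561511317 -0.03730029840671474
0.11 0.001449151737608346 0.02296001959475286
0.11 -0.0019774089702579174 -0.037262409666175854
0.12 -0.0008290979165899584 0.022343603140843573
0.12 -0.004218429696666941 -0.03722452092563697
0.13 -0.003107347570788236 0.021727186686934276
0.13 -0.006459450423075972 -0.03718663218509802
```

```bash
cat > held.py <<'E'
from h import *
np.set_printoptions(precision=4,suppress=True)
D=np.array([.4965,-.1865,0]);u=np.array([.309,-.951,0]);v=np.array([.951,.309,0])
def held(dz=.016):
    "free end of held slice, top view: contour on plane z=TCP+dz, tray coords relative to divider mid"
    o,p,R,a=state();T=snap('top')
    g=cv2.GaussianBlur(T['color'],(0,0),.8);hsv=cv2.cvtColor(g,cv2.COLOR_RGB2HSV)
    m=((hsv[...,0]<22)&(hsv[...,1]>70)&(g[...,0]>75)).astype(np.uint8)*255
    m=cv2.morphologyEx(m,cv2.MORPH_OPEN,np.ones((5,5)))
    c=proj(T,p+[0,0,dz]+R[:,0]*.035).astype(int)
    n,l,st,ce=cv2.connectedComponentsWithStats(m)
    k=l[c[1],c[0]]; print('seed',c,'comp',k,st[k],g[c[1],c[0]])
    q,_=cv2.findContours((l==k).astype(np.uint8),cv2.RETR_EXTERNAL,cv2.CHAIN_APPROX_NONE)
    w=np.array([plane(T,x,p[2]+dz)-D for x in max(q,key=len)[:,0]])
    U,V=w@u,w@v
    print('TCP u,v',(p-D)@u,(p-D)@v,'z',p[2],'yaw',a)
    mid=np.median(V); 
    e=[]
    for c0 in np.arange(V.min()+.008,V.max()-.008,.003):
        s=abs(V-c0)<.003; e.append((c0,U[s].min()))
    e=np.array(e);f=np.polyfit(e[:,0],e[:,1],1);print('end edge: slope deg',np.degrees(np.arctan(f[0])),'u',np.median(e[:,1]),'v range',V.min(),V.max())
    s=(U<np.median(e[:,1])+.02)&(U>np.median(e[:,1])+.003)
    hi=s&(V>mid);lo=s&(V<mid)
    vc=[]
    for h in(hi,lo):
        f=np.polyfit(U[h],V[h],1);vc.append(np.polyval(f,np.median(e[:,1])+.01));print('side slope deg',np.degrees(np.arctan(f[0])),'v',vc[-1])
    print('width',vc[0]-vc[1],'centre v',np.mean(vc))
E
python3 -c "
from held import *
held()"
```

```text
seed [429 313] comp 4 [415 295  34  38 985] [110  85  59]
TCP u,v 0.043080362233299474 -0.0030293823772943995 z 0.10624898409111819 yaw 17.80165818355034
end edge: slope deg 0.8314737512282904 u -0.013564270697697455 v range -0.03522977947320693 0.030286090389623595
side slope deg 0.19714857359014004 v 0.02938683742761905
side slope deg -4.4941208110053115 v -0.03348002459652448
width 0.06286686202414353 centre v -0.0020465935844527147
```

```bash
python3 -c "
from held import *
T=snap('top');print(state()[1])
for r in(305,315,325): print(r,T['color'][r,395:440,0].tolist())
held()"
```

```text
[ 0.5071 -0.228   0.1064]
305 [43, 46, 50, 57, 62, 69, 68, 72, 68, 67, 70, 68, 65, 56, 47, 49, 58, 61, 58, 62, 71, 94, 112, 117, 115, 112, 113, 114, 118, 115, 118, 117, 115, 117, 117, 117, 114, 106, 100, 104, 114, 117, 117, 111, 103]
315 [158, 156, 150, 137, 122, 100, 75, 53, 50, 55, 61, 62, 62, 62, 63, 61, 52, 43, 50, 60, 60, 59, 62, 79, 102, 116, 115, 112, 115, 116, 119, 117, 118, 109, 100, 104, 113, 119, 118, 118, 115, 112, 111, 115, 117]
325 [162, 156, 157, 148, 143, 138, 133, 129, 125, 122, 126, 143, 138, 107, 72, 65, 62, 62, 57, 48, 40, 52, 55, 54, 59, 70, 93, 112, 117, 114, 106, 106, 112, 117, 119, 118, 119, 115, 115, 117, 119, 118, 116, 114, 114]
seed [429 313] comp 4 [415 295  33  38 975] [110  85  58]
TCP u,v 0.04271813695965317 -0.0026959233755136005 z 0.10644630732368973 yaw 17.931251236206535
end edge: slope deg 0.7580060151925616 u -0.01393593356532858 v range -0.034822165797289105 0.030439206455977173
side slope deg -0.691127385857836 v 0.029606151351108455
side slope deg -5.760091429035185 v -0.033352853645479574
width 0.06295900499658803 centre v -0.0018733511471855594
```

```bash
python3 - <<'E'
from held import *
T=snap('top');S=snap('scene');o,p,R,a=state()
def comp(c,seed):
    g=cv2.GaussianBlur(c['color'],(0,0),.8);hsv=cv2.cvtColor(g,cv2.COLOR_RGB2HSV)
    m=((hsv[...,0]<22)&(hsv[...,1]>70)&(g[...,0]>88)).astype(np.uint8)
    m=cv2.morphologyEx(m,cv2.MORPH_OPEN,np.ones((3,3)));n,l,st,_=cv2.connectedComponentsWithStats(m)
    k=l[int(seed[1]),int(seed[0])];print(k,st[k])
    q,_=cv2.findContours((l==k).astype(np.uint8),cv2.RETR_EXTERNAL,cv2.CHAIN_APPROX_NONE);q=max(q,key=len)
    return cv2.approxPolyDP(q,2.5,True)[:,0]
print('top',comp(T,(426,313)).tolist())
s=proj(S,p+[0,0,.016]+R[:,0]*.03);print(s)
print('scene',comp(S,s).tolist())
E
```

```text
4 [416 295  31  38 885]
top [[438, 295], [416, 299], [424, 332], [446, 327], [444, 308]]
[427.2294 210.2551]
6 [413 201  31  18 352]
scene [[413, 208], [432, 218], [443, 212], [442, 208], [420, 201]]
```

```bash
python3 - <<'E'
from held import *
T=snap('top');S=snap('scene');o,p,R,a=state()
for x,y in(((415.5,298.5),(412.7,207.5)),((423.5,332.3),(433,217.5))):
    q,e=tri(T,x,S,y);print(q,e,'tool',(q-p)@R,'rel D',(q-D)@u,(q-D)@v)
E
```

```text
[ 0.5187 -0.1685  0.1309] 0.005616410169912219 tool [ 0.054   0.0298 -0.0245] rel D -0.010237768315555873 0.026700352745549823
[ 0.4617 -0.1834  0.1298] 0.0008177514989225903 tool [ 0.0574 -0.029  -0.0234] rel D -0.013653674265159059 -0.032114683759991
```

```bash
python3 -c "
from held import *
q=D+.0455*u
print(state()[0]['clock'],go(q[0],q[1],.014,18))"
```

```text
13.2667 (array([-0.0042,  0.0078,  0.231 , -0.0003]), 'yaw now 18.0')
```

```bash

python3 -m crank '[[-0.006,0.008,0.08,0],[-0.006,0.008,0.16,0],[-0.006,0.008,0.225,0],[-0.006,0.008,0.231,0],[-0.006,0.008,0.231,0]]' - 20 |grep -E 'pos|ft|gr'
python3 -m crank '[[0,0,0.006,0],[0,0,0.012,0],[0,0,0.012,0]]' |grep -E 'pos|ft|gr'
python3 -m crank '[[0,0,0.006,0],[0,0,0.012,0],[0,0,0.012,0]]' |grep -E 'pos|ft|gr'
python3 -c "
from held import *
p=state()[1];print((p-D)@u,(p-D)@v)"
```

```text
position: [0.51, -0.2303, 0.0131]
ft_force: [-0.3, 0.1, 0.7]
grip_width: 0.709
grasp_force: 34.1
position: [0.5114, -0.2314, 0.0101]
ft_force: [-0.5, -0.2, 0.6]
grip_width: 0.713
grasp_force: 34.1
position: [0.512, -0.2319, 0.0055]
ft_force: [0.1, -1.5, 7.0]
grip_width: 0.709
grasp_force: 35.4
0.04799630700258031 0.0006888070494979626
```

```bash

python3 -m crank '[[0.003,0,0.006,0],[0.006,0,0.008,0],[0.006,0,0.008,0]]' |grep -E 'pos|ft|gr'
python3 -m crank '[[0,0,0.004,0],[0,0,0.006,0],[0,0,0.006,0]]' |grep -E 'pos|ft|gr'
python3 -c "
from held import *
p=state()[1];print((p-D)@u,(p-D)@v)"
```

```text
position: [0.5119, -0.2311, 0.0029]
ft_force: [1.8, -5.4, 6.8]
grip_width: 0.714
grasp_force: 36.2
position: [0.5119, -0.2311, 0.0005]
ft_force: [2.5, -5.4, 6.7]
grip_width: 0.713
grasp_force: 36.8
0.04715140307471663 0.0008770489493969379
```

```bash

python3 -m crank '[[0,0,0.004,0],[0,0,0.004,0]]' |grep -E 'pos|ft|gr'
python3 -m crank '[[0,0,0.004,0],[0,0,0.004,0]]' |grep -E 'pos|ft|gr'
python3 -m crank '[[0,0,0.003,0],[0,0,0.003,0]]' |grep -E 'pos|ft|gr'
```

```text
position: [0.5119, -0.231, -0.0012]
ft_force: [1.9, -4.9, 7.5]
grip_width: 0.714
grasp_force: 37.1
position: [0.5121, -0.2311, -0.0016]
ft_force: [-3.0, -4.6, 19.4]
grip_width: 0.716
grasp_force: 38.5
position: [0.5121, -0.2312, -0.0018]
ft_force: [-8.5, -2.7, 32.1]
grip_width: 0.71
grasp_force: 40.0
```

```bash

python3 -m crank '[[0,0,-0.005,0],[0,0,-0.005,0],[0,0,-0.005,0]]' |grep -E 'pos|ft'
python3 -m crank '[[0,0,0,0],[0,0,0,0],[0,0,0,0],[0,0,0,0]]' 1 |grep -E 'pos|ft|gr'
python3 -m crank '[[0,0,-0.03,0],[0,0,-0.1,0],[0,0,-0.2,0],[0,0,-0.25,0],[0,0,-0.25,0]]' |grep -E 'pos|clock'
python3 - <<'E'
from h import *
b=np.radians(81.6)
print(go(.5232-.0125*np.cos(b),.2137-.0125*np.sin(b),.1,-8.4))
E
```

```text
position: [0.512, -0.2309, -0.0015]
ft_force: [0.2, -3.9, 11.0]
position: [0.5098, -0.2285, -0.0039]
ft_force: [-0.1, 1.1, 0.3]
grip_width: 0.998
grasp_force: 0.0
clock: 16.18
position: [0.5128, -0.2293, 0.102]
(array([1.0174, 0.3529, 0.0014, 0.4399]), 'yaw now 18.0')
```

```bash

python3 -m crank '[[0.48,0.17,0,0],[0.48,0.17,0,0],[0.48,0.17,0,0],[0.48,0.17,0,0],[0.48,0.17,0,0]]' |grep -E 'pos'
python3 -m crank '[[0.48,0.17,0,0.44],[0.48,0.17,0,0.44],[0.48,0.17,0,0.44],[0.48,0.17,0,0.44],[0.48,0.17,0,0.44]]' |grep -E 'pos|clock'
cat > laid.py <<'E'
from held import *
def laid():
    T=snap('top');g=cv2.GaussianBlur(T['color'],(0,0),.8);hsv=cv2.cvtColor(g,cv2.COLOR_RGB2HSV)
    m=((hsv[...,0]<22)&(hsv[...,1]>60)&(g[...,0]>85)).astype(np.uint8)
    m[:, :385]=0; m[:,540:]=0;m[:240]=0;m[380:]=0
    m=cv2.morphologyEx(m,cv2.MORPH_OPEN,np.ones((5,5)))
    n,l,st,ce=cv2.connectedComponentsWithStats(m)
    for k in range(1,n):
        if st[k,4]<300: continue
        q,_=cv2.findContours((l==k).astype(np.uint8),cv2.RETR_EXTERNAL,cv2.CHAIN_APPROX_NONE);q=max(q,key=len)
        w=np.array([plane(T,x,.026)-D for x in q[:,0]]);r=cv2.minAreaRect(np.c_[w@u,w@v].astype(np.float32))
        print(st[k],ce[k],'rect u,v',r); a=cv2.approxPolyDP(cv2.convexHull(q),3,True)[:,0];print([((plane(T,x,.026)-D)@np.c_[u,v]).round(4).tolist() for x in a])
    b=g.astype(int);bm=((hsv[...,1]<40)&(g.min(2)>110)).astype(np.uint8)[290:370,360:420];M=cv2.moments(bm);print('bowl px',M['m10']/M['m00']+360,M['m01']/M['m00']+290)
    for r in (300,315): print(T['color'][r,385:480,0].tolist())
E
python3 - <<'E'
from laid import *
b=np.radians(81.6)
print(go(.5232-.0125*np.cos(b),.2137-.0125*np.sin(b),.06,-8.4))
laid()
E
```

```text
position: [0.5149, -0.0224, 0.0967]
clock: 17.02
position: [0.5204, 0.1641, 0.0965]
(array([ 0.0925, -0.0119,  0.0912, -0.0082]), 'yaw now -8.9')
[ 409  296   44   37 1197] [430.1353 313.8897] rect u,v ((0.032073915004730225, 0.00026787444949150085), (0.06168218329548836, 0.07912253588438034), 89.24113464355469)
[[0.0711, 0.0279], [0.0691, -0.0294], [-0.0055, -0.0284], [-0.0039, 0.0307]]
bowl px 389.97150997151 339.87654320987656
[65, 67, 66, 65, 66, 65, 67, 67, 67, 67, 67, 67, 67, 66, 67, 65, 67, 63, 62, 56, 47, 39, 40, 34, 39, 42, 44, 46, 50, 53, 57, 63, 70, 75, 82, 83, 87, 91, 98, 102, 106, 109, 111, 110, 112, 111, 104, 103, 101, 108, 112, 110, 105, 101, 105, 109, 114, 111, 110, 111, 110, 95, 74, 63, 59, 56, 61, 61, 59, 58, 55, 61, 59, 59, 60, 62, 61, 61, 65, 60, 62, 59, 59, 59, 60, 59, 59, 59, 59, 59, 60, 62, 61, 62, 61]
[160, 160, 160, 160, 162, 165, 163, 160, 160, 158, 161, 159, 151, 140, 122, 101, 77, 55, 50, 55, 62, 64, 63, 57, 58, 76, 102, 114, 108, 102, 101, 107, 113, 114, 113, 108, 107, 111, 113, 111, 109, 111, 113, 113, 111, 106, 101, 106, 110, 113, 109, 110, 105, 109, 111, 112, 113, 114, 111, 113, 114, 109, 102, 104, 109, 101, 81, 64, 64, 61, 59, 62, 59, 59, 59, 59, 57, 58, 59, 59, 60, 60, 61, 62, 60, 63, 60, 62, 62, 65, 63, 63, 67, 65, 66]
```

Slice 1 lies as wanted: its centre is about 31 mm from the divider, on the centreline and within 1° of straight. Now slice B.

```bash

python3 -m crank '[[0.09,-0.012,0,-0.008],[0.09,-0.012,0.05,-0.008],[0.09,-0.012,0.12,-0.008],[0.09,-0.012,0.15,-0.008],[0.09,-0.012,0.15,-0.008]]' - 25|grep -E 'pos|ft'
python3 -c "
from held import *
b=np.radians(81.6)
print(go(.5232-.0125*np.cos(b),.2137-.0125*np.sin(b),.0068,-8.4))"
```

```text
position: [0.5191, 0.1986, 0.0336]
ft_force: [0.5, 0.1, -0.1]
(array([0.0078, 0.005 , 0.0669, 0.0078]), 'yaw now -7.9')
```

```bash

python3 -m crank '[[0.007,0.003,0.03,0.005],[0.007,0.003,0.05,0.005],[0.007,0.003,0.067,0.005],[0.007,0.003,0.067,0.005]]' |grep -E 'pos|ft'
python3 -m crank '[[0,0,0,0],[0,0,0,0],[0,0,0,0],[0,0,0,0],[0,0,0,0]]' -1 25 |grep -E 'pos|ft|gr'
python3 -m crank '[[0,0,-0.03,0],[0,0,-0.1,0],[0,0,-0.2,0],[0,0,-0.25,0],[0,0,-0.25,0]]' - 30 |grep -E 'pos|ft|gr|clock'
python3 - <<'E'
from held import *
q=D+(.0455+.043)*u
print(q,go(q[0],q[1],.1,18))
E
```

```text
position: [0.5223, 0.2017, 0.0084]
ft_force: [0.0, 0.0, 0.6]
position: [0.5231, 0.2023, 0.0103]
ft_force: [-3.0, -1.8, 6.4]
grip_width: 0.712
grasp_force: 26.9
clock: 18.65
position: [0.5252, 0.2038, 0.1152]
ft_force: [0.8, -1.2, -0.2]
grip_width: 0.709
grasp_force: 32.8
[ 0.5238 -0.2707  0.    ] (array([-1.1745,  0.1662,  0.0354, -0.4372]), 'yaw now -8.2')
```

```bash

python3 -m crank '[[-0.4,0.04,0,0],[-0.4,0.04,0,0],[-0.4,0.04,0,0],[-0.4,0.04,0,0],[-0.4,0.04,0,0]]' |grep -E 'pos'
python3 -m crank '[[-0.4,0.04,0,0],[-0.4,0.04,0,0],[-0.4,0.04,0,0],[-0.4,0.04,0,0],[-0.4,0.04,0,0]]' |grep -E 'pos'
python3 -m crank '[[-0.374,0.086,0,-0.437],[-0.374,0.086,0,-0.437],[-0.374,0.086,0,-0.437],[-0.374,0.086,0,-0.437],[-0.374,0.086,0,-0.437]]' |grep -E 'pos|gr|clock'
python3 -m crank '[[0,0,0.1,0],[0,0,0.1,0],[0,0,0.1,0],[0,0,0.1,0],[0,0,0.1,0]]' |grep -E 'pos|gr|clock'
python3 - <<'E'
from held import *
held(.0215)
q=D+(.0455+.043)*u
print(go(q[0],q[1],.06,18))
E
```

```text
position: [0.5153, 0.0328, 0.1091]
position: [0.5072, -0.1277, 0.1093]
clock: 19.9
position: [0.5195, -0.2799, 0.109]
grip_width: 0.708
grasp_force: 32.8
clock: 20.32
position: [0.5221, -0.2719, 0.0714]
grip_width: 0.712
grasp_force: 33.1
seed [449 309] comp 4 [ 408  292   58   41 1740] [108  83  56]
TCP u,v 0.0890939022080923 -0.0020099548297951055 z 0.07136649257253931 yaw 18.014047414210225
end edge: slope deg 0.7759018418160228 u -0.021594408098243652 v range -0.03387382394172932 0.029753347067725533
side slope deg 0.1810041901781759 v 0.027105050137109295
side slope deg -6.2974556741298535 v -0.03024403908076601
width 0.05734908921787531 centre v -0.001569494471828357
(array([0.0018, 0.0051, 0.0283, 0.0001]), 'yaw now 18.0')
```

```bash

python3 -m crank '[[0.005,0.006,0.06,0],[0.005,0.006,0.12,0],[0.005,0.006,0.14,0],[0.005,0.006,0.14,0],[0.005,0.006,0.14,0]]' - 20 |grep -E 'pos|ft|gr'
python3 -c "
from held import *
p=state()[1];print((p-D)@u,(p-D)@v)"
```

```text
position: [0.5232, -0.2694, 0.0146]
ft_force: [0.3, 0.3, 0.2]
grip_width: 0.71
grasp_force: 33.4
0.0871023085827489 -0.00024117483082016639
```

```bash

python3 -m crank '[[0,0,0.008,0],[0,0,0.012,0],[0,0,0.012,0]]' -1 20 |grep -E 'pos|ft|gr'
python3 -m crank '[[0,0,0.004,0],[0,0,0.008,0],[0,0,0.008,0]]' |grep -E 'pos|ft|gr'
python3 -m crank '[[0,0,0.004,0],[0,0,0.006,0],[0,0,0.006,0]]' |grep -E 'pos|ft|gr'
python3 -c "
from held import *
p=state()[1];print((p-D)@u,(p-D)@v)"
```

```text
position: [0.5238, -0.27, 0.0098]
ft_force: [1.4, -1.9, 5.5]
grip_width: 0.708
grasp_force: 33.8
position: [0.5237, -0.2702, 0.0063]
ft_force: [3.4, -3.1, 4.3]
grip_width: 0.708
grasp_force: 34.0
position: [0.5232, -0.27, 0.0035]
ft_force: [3.9, -4.1, 4.5]
grip_width: 0.708
grasp_force: 34.4
0.08765210876568474 -0.00037539968656627454
```

```bash

python3 -m crank '[[-0.002,0,0.004,0],[-0.003,0,0.006,0],[-0.003,0,0.006,0]]' |grep -E 'pos|ft|gr'
python3 -m crank '[[-0.001,0,0.004,0],[-0.002,0,0.004,0]]' |grep -E 'pos|ft'
python3 -m crank '[[0,0,0.003,0],[0,0,0.003,0]]' |grep -E 'pos|ft'
python3 -c "
from held import *
p=state()[1];print((p-D)@u,(p-D)@v)"
```

```text
position: [0.5236, -0.2702, 0.0027]
ft_force: [-6.2, 1.6, 24.4]
grip_width: 0.712
grasp_force: 37.5
position: [0.5241, -0.2704, 0.0022]
ft_force: [-11.2, 7.7, 38.2]
position: [0.5241, -0.2705, 0.0021]
ft_force: [-15.1, 8.8, 50.9]
0.08837252255816272 0.00029831419395393716
```

```bash

python3 -m crank '[[0,0,-0.01,0],[0,0,-0.01,0],[0,0,-0.01,0]]' |grep -E 'pos|ft'
python3 -m crank '[[0,0,0,0],[0,0,0,0],[0,0,0,0],[0,0,0,0]]' 1 |grep -E 'pos|ft|gr'
python3 -m crank '[[0,0,-0.03,0],[0,0,-0.1,0],[0,0,-0.2,0],[0,0,-0.25,0],[0,0,-0.25,0]]' |grep -E 'pos|clock'
python3 - <<'E'
from h import *
print(go(.5372-.0125*np.cos(np.radians(95)),.3221-.0125*np.sin(np.radians(95)),.1,5))
E
```

```text
position: [0.5235, -0.2707, 0.0025]
ft_force: [-0.8, 1.3, 14.4]
position: [0.5226, -0.271, 0.0011]
ft_force: [-0.4, 1.0, 0.7]
grip_width: 0.998
grasp_force: 0.0
clock: 23.12
position: [0.526, -0.2721, 0.1079]
(array([1.374 , 0.4782, 0.0142, 0.2165]), 'yaw now 18.0')
```

```bash

python3 -m crank '[[0.45,0.16,0,0],[0.45,0.16,0,0],[0.45,0.16,0,0],[0.45,0.16,0,0],[0.45,0.16,0,0]]' |grep -E 'pos'
python3 -m crank '[[0.45,0.16,0,0],[0.45,0.16,0,0],[0.45,0.16,0,0],[0.45,0.16,0,0],[0.45,0.16,0,0]]' |grep -E 'pos'
python3 -m crank '[[0.46,0.155,0,0.216],[0.46,0.155,0,0.216],[0.46,0.155,0,0.216],[0.46,0.155,0,0.216],[0.46,0.155,0,0.216]]' |grep -E 'pos|clock'
python3 - <<'E'
from laid import *
laid()
print(go(.5372-.0125*np.cos(np.radians(95)),.3221-.0125*np.sin(np.radians(95)),.05,5))
T=snap('top')
g=cv2.GaussianBlur(T['color'],(0,0),1.5);hsv=cv2.cvtColor(g,cv2.COLOR_RGB2HSV)
print(T['color'][275,140:195:3].tolist())
E
```

```text
position: [0.5282, -0.0752, 0.1024]
position: [0.533, 0.1158, 0.1025]
clock: 24.37
position: [0.535, 0.3082, 0.1021]
[ 409  292   64   41 1870] [440.1631 312.0198] rect u,v ((0.05277422070503235, -0.0005244091153144836), (0.06262972205877304, 0.12285584956407547), 89.60442352294922)
[[0.1144, 0.0242], [0.108, -0.0322], [-0.0088, -0.0256], [-0.0039, 0.0307]]
bowl px 390.04067197170644 339.95137046861186
[63, 68, 68, 69, 70, 68, 69, 69, 69, 71, 69, 71, 72, 69, 67, 68, 64, 67, 67, 60, 47, 39, 36, 39, 43, 44, 40, 44, 48, 52, 55, 56, 61, 68, 74, 81, 85, 87, 92, 99, 102, 102, 91, 90, 108, 114, 109, 102, 106, 114, 116, 116, 111, 108, 112, 117, 116, 117, 114, 115, 117, 117, 114, 107, 108, 116, 118, 116, 112, 108, 109, 115, 117, 118, 115, 115, 116, 115, 114, 108, 105, 113, 109, 84, 64, 59, 60, 60, 62, 60, 61, 60, 63, 63, 65]
[165, 164, 165, 165, 170, 169, 167, 166, 164, 165, 165, 166, 157, 145, 127, 105, 80, 55, 53, 61, 65, 64, 63, 61, 63, 86, 110, 117, 112, 106, 107, 116, 117, 119, 115, 112, 116, 116, 116, 114, 112, 114, 118, 117, 113, 103, 86, 91, 107, 117, 117, 115, 112, 115, 118, 118, 118, 116, 117, 118, 114, 108, 104, 108, 112, 117, 115, 107, 104, 110, 116, 117, 116, 115, 118, 117, 118, 115, 108, 108, 116, 118, 117, 113, 105, 105, 106, 92, 72, 66, 65, 66, 69, 66, 66]
(array([-0.0153,  0.0123,  0.1311,  0.0081]), 'yaw now 5.5')
[[80, 76, 67], [75, 70, 62], [71, 67, 60], [67, 63, 54], [67, 61, 55], [65, 62, 53], [64, 60, 54], [64, 59, 51], [68, 61, 53], [116, 91, 65], [114, 88, 61], [119, 92, 65], [115, 88, 62], [121, 95, 66], [110, 85, 60], [116, 91, 66], [108, 90, 66], [126, 105, 77], [127, 105, 77]]
```

```bash
cat > edges.py <<'E'
from laid import *
def edges(c0=455,zf=.017):
    "right (floor) end edge + long side edges of row, tray coords"
    T=snap('top');g=cv2.GaussianBlur(T['color'],(0,0),.7)[...,0].astype(float)
    E=[]
    for r in range(296,328,2):
        row=g[r];c=c0
        while row[c]>86 and c<530:c+=1
        cc=c-(86-row[c])/(row[c-1]-row[c]);E.append((plane(T,(cc,r),zf)-D)@np.c_[u,v])
    E=np.array(E);f=np.polyfit(E[2:-2,1],E[2:-2,0],1);print('floor end: u=%.4f at v=0, skew %.1f deg'%(f[1],np.degrees(np.arctan(f[0]))),'resid',np.std(E[2:-2,0]-np.polyval(f,E[2:-2,1])));print(E[:,0].round(4))
    for sgn in(-1,1):
        E=[]
        for col in range(412,c0+12,3):
            r=312;
            while g[r,col]>86 and 250<r<370:r+=sgn
            E.append((plane(T,(col,r-sgn*.5),.022)-D)@np.c_[u,v])
        print('side',np.array(E).round(4).tolist())
E
python3 -c "
from edges import *
edges()"
```

```text
floor end: u=0.1175 at v=0, skew 8.8 deg resid 0.003655079076971179
[0.117  0.1171 0.117  0.1171 0.1171 0.1174 0.1171 0.1171 0.1171 0.1168
 0.1171 0.1167 0.1147 0.1017 0.083  0.0389]
side [[0.0031, 0.0305], [0.0096, 0.0311], [0.0161, 0.0317], [0.022, 0.0303], [0.0285, 0.0309], [0.0345, 0.0296], [0.0415, 0.0321], [0.0475, 0.0307], [0.054, 0.0313], [0.06, 0.03], [0.0665, 0.0306], [0.073, 0.0311], [0.079, 0.0298], [0.0855, 0.0304], [0.0915, 0.029], [0.098, 0.0296], [0.1046, 0.0302], [0.1106, 0.0288], [0.1154, 0.0235]]
side [[-0.0075, -0.0083], [-0.0069, -0.0289], [-0.001, -0.0302], [0.0049, -0.0316], [0.0113, -0.031], [0.0177, -0.0305], [0.0235, -0.0318], [0.0299, -0.0313], [0.0364, -0.0307], [0.0422, -0.0321], [0.0487, -0.0315], [0.0551, -0.031], [0.061, -0.0323], [0.0674, -0.0318], [0.0739, -0.0312], [0.0798, -0.0326], [0.0862, -0.032], [0.0927, -0.0315], [0.0986, -0.0328]]
```

```bash

python3 -m crank '[[-0.01,0.008,0.05,0.008],[-0.01,0.008,0.12,0.008],[-0.01,0.008,0.17,0.008],[-0.01,0.008,0.17,0.008],[-0.01,0.008,0.17,0.008]]' - 25|grep -E 'pos|ft'
python3 -c "
from held import *
b=np.radians(95)
print(go(.5372-.0125*np.cos(b),.3221-.0125*np.sin(b),.011,5))"
```

```text
position: [0.5395, 0.2995, 0.0334]
ft_force: [0.8, 0.2, 1.1]
(array([ 0.0256, -0.001 ,  0.0561, -0.009 ]), 'yaw now 4.5')
```

```bash

python3 -m crank '[[0.025,-0.001,0,-0.009],[0.025,-0.001,0.03,-0.009],[0.025,-0.001,0.05,-0.009],[0.025,-0.001,0.056,-0.009],[0.025,-0.001,0.056,-0.009]]' |grep -E 'pos|ft'
python3 -c "
from held import *
b=np.radians(95)
print(go(.5372-.0125*np.cos(b),.3221-.0125*np.sin(b),.011,5))"
```

```text
position: [0.538, 0.3105, 0.0104]
ft_force: [-0.0, -0.0, -0.7]
(array([-0.0023,  0.0005, -0.0015,  0.0013]), 'yaw now 5.1')
```

```bash

python3 -m crank '[[0,0,0,0],[0,0,0,0],[0,0,0,0],[0,0,0,0],[0,0,0,0]]' -1 25 |grep -E 'pos|ft|gr'
python3 -m crank '[[0,0,-0.03,0],[0,0,-0.1,0],[0,0,-0.2,0],[0,0,-0.25,0],[0,0,-0.25,0]]' - 30 |grep -E 'pos|ft|gr|clock'
python3 - <<'E'
from held import *
q=D+.1308*u
print(q,go(q[0],q[1],.1,18))
E
```

```text
position: [0.5388, 0.3111, 0.0121]
ft_force: [-1.6, -1.3, 5.7]
grip_width: 0.707
grasp_force: 26.8
clock: 26.18
position: [0.5406, 0.3131, 0.1176]
ft_force: [0.6, -0.4, -0.6]
grip_width: 0.705
grasp_force: 32.6
[ 0.5369 -0.3109  0.    ] (array([-1.5531, -0.1478,  0.0375, -0.2153]), 'yaw now 5.1')
```

```bash

python3 -m crank '[[-0.5,-0.048,0,0],[-0.5,-0.048,0,0],[-0.5,-0.048,0,0],[-0.5,-0.048,0,0],[-0.5,-0.048,0,0]]' |grep -E 'pos'
python3 -m crank '[[-0.5,-0.048,0,0],[-0.5,-0.048,0,0],[-0.5,-0.048,0,0],[-0.5,-0.048,0,0],[-0.5,-0.048,0,0]]' |grep -E 'pos'
python3 -m crank '[[-0.45,-0.045,0,-0.215],[-0.45,-0.045,0,-0.215],[-0.45,-0.045,0,-0.215],[-0.45,-0.045,0,-0.215],[-0.45,-0.045,0,-0.215]]' |grep -E 'pos'
python3 -m crank '[[0,0,0.1,0],[0,0,0.1,0],[0,0,0.1,0],[0,0,0.1,0],[0,0,0.1,0]]' |grep -E 'pos|gr|clock'
python3 - <<'E'
from held import *
q=D+.1305*u-.0005*v
print(go(q[0],q[1],.03,18))
E
```

```text
position: [0.5367, 0.1067, 0.1113]
position: [0.535, -0.0944, 0.1116]
position: [0.5317, -0.2789, 0.1111]
clock: 27.85
position: [0.5348, -0.271, 0.0734]
grip_width: 0.706
grasp_force: 33.0
(array([-0.0954, -0.0274,  0.1085,  0.001 ]), 'yaw now 18.1')
```

```bash

python3 -m crank '[[-0.0954,-0.027,0,0],[-0.0954,-0.027,0.02,0],[-0.0954,-0.027,0.08,0],[-0.0954,-0.027,0.11,0],[-0.0954,-0.027,0.11,0]]' |grep -E 'pos|ft'
python3 - <<'E'
from held import *
snap('top')
q=D+.1305*u-.0005*v
print(go(q[0],q[1],.016,18),state()[0]['ft_force'])
E
```

```text
position: [0.534, -0.3101, 0.0256]
ft_force: [-0.7, 0.2, 0.9]
(array([-0.0022,  0.0035,  0.0278,  0.0006]), 'yaw now 18.0') [-0.1546  0.4276  0.3783]
```

```bash

python3 -m crank '[[-0.001,0.003,0.015,0],[-0.001,0.003,0.027,0],[-0.001,0.003,0.027,0]]' -1 20 |grep -E 'pos|ft|gr'
python3 -m crank '[[0,0,0.006,0],[0,0,0.012,0],[0,0,0.012,0]]' |grep -E 'pos|ft'
python3 -m crank '[[0,0,0.004,0],[0,0,0.008,0],[0,0,0.008,0]]' |grep -E 'pos|ft'
python3 -c "
from held import *
p=state()[1];print((p-D)@u,(p-D)@v)"
```

```text
position: [0.5366, -0.3112, 0.0165]
ft_force: [-0.5, 0.6, 0.3]
grip_width: 0.703
grasp_force: 33.0
position: [0.5368, -0.3116, 0.0121]
ft_force: [0.8, -1.8, 3.3]
position: [0.5368, -0.3118, 0.0088]
ft_force: [1.8, -1.5, 4.0]
0.13161610561831727 -0.00038487335951057494
```

```bash

python3 -m crank '[[0,0,0.004,0],[0,0,0.006,0],[0,0,0.006,0]]' |grep -E 'pos|ft'
python3 -m crank '[[0,0,0.003,0],[0,0,0.003,0]]' |grep -E 'pos|ft'
python3 -m crank '[[0,0,0.002,0],[0,0,0.002,0]]' |grep -E 'pos|ft'
```

```text
position: [0.5365, -0.3116, 0.0061]
ft_force: [1.8, -3.2, 2.8]
position: [0.5365, -0.3116, 0.0053]
ft_force: [1.5, -2.2, 5.6]
position: [0.5365, -0.3116, 0.0051]
ft_force: [-2.3, -0.8, 12.4]
```

```bash

python3 -m crank '[[0,0,-0.002,0],[0,0,-0.002,0]]' |grep -E 'pos|ft'
python3 -m crank '[[0,0,0,0],[0,0,0,0],[0,0,0,0],[0,0,0,0]]' 1 |grep -E 'pos|ft|gr'
python3 -m crank '[[0,0,-0.03,0],[0,0,-0.1,0],[0,0,-0.2,0],[0,0,-0.3,0],[0,0,-0.3,0]]' |grep -E 'pos|clock'
python3 -m crank '[[0.45,0.16,-0.1,0],[0.45,0.16,-0.1,0],[0.45,0.16,-0.1,0],[0.45,0.16,-0.1,0],[0.45,0.16,-0.1,0]]' |grep -E 'pos'
python3 -m crank '[[0.45,0.16,0,0],[0.45,0.16,0,0],[0.45,0.16,0,0],[0.45,0.16,0,0],[0.45,0.16,0,0]]' |grep -E 'pos'
python3 -m crank '[[0.2,0.05,0,0],[0.2,0.05,0,0],[0.2,0.05,0,0],[0.2,0.05,0,0],[0.2,0.05,0,0]]' |grep -E 'pos|clock'
python3 - <<'E'
from edges import *
edges(480);laid()
T=snap('top');g=cv2.GaussianBlur(T['color'],(0,0),.7)[...,0]
for r in(302,308,314,320): print(r,[ (c,round(float((plane(T,(c,r),.028)-D)@u),4)) for c in range(412,490) if g[r,c]<97 and g[r,c]<=g[r,c-1] and g[r,c]<=g[r,c+1]])
E
```

```text
position: [0.5365, -0.3115, 0.0053]
ft_force: [0.7, -3.1, 5.1]
position: [0.536, -0.3108, 0.0045]
ft_force: [-0.1, 0.3, -0.9]
grip_width: 1.003
grasp_force: 0.0
clock: 30.57
position: [0.5403, -0.3124, 0.1343]
position: [0.5419, -0.1158, 0.1668]
position: [0.5463, 0.076, 0.1661]
clock: 31.82
position: [0.5414, 0.1527, 0.1653]
 ** On entry to DLASCL parameter number  4 had an illegal value
 ** On entry to DLASCL parameter number  4 had an illegal value
 ** On entry to DLASCL parameter number  4 had an illegal value
 ** On entry to DLASCL parameter number  4 had an illegal value
 ** On entry to DLASCL parameter number  5 had an illegal value
 ** On entry to DLASCL parameter number  4 had an illegal valueedges.py:9: RuntimeWarning: divide by zero encountered in scalar divide
  cc=c-(86-row[c])/(row[c-1]-row[c]);E.append((plane(T,(cc,r),zf)-D)@np.c_[u,v])
h.py:10: RuntimeWarning: invalid value encountered in matmul
  d=np.linalg.inv(c['K'])@np.array([uv[0],uv[1],1.]); return -c['R'].T@c['t'], c['R'].T@d
Traceback (most recent call last):
  File "edges.py", line 10, in edges
    E=np.array(E);f=np.polyfit(E[2:-2,1],E[2:-2,0],1);print('floor end: u=%.4f at v=0, skew %.1f deg'%(f[1],np.degrees(np.arctan(f[0]))),'resid',np.std(E[2:-2,0]-np.polyval(f,E[2:-2,1])));print(E[:,0].round(4))
                    ~~~~~~~~~~^^^^^^^^^^^^^^^^^^^^^^^
numpy.linalg.LinAlgError: SVD did not converge in Linear Least Squares
```

```bash
sed -i 's/range(296,328,2)/range(r0,r0+26,2)/;s/def edges(c0=455,zf=.017)/def edges(c0=455,zf=.017,r0=296)/;s/r=312;/r=round(318-(col-412)*.228);/' edges.py
python3 - <<'E'
from edges import *
laid(); edges(476,r0=288)
T=snap('top');g=cv2.GaussianBlur(T['color'],(0,0),.7)[...,0].astype(int)
for s in(-.02,-.01,0.005,.015,.022):
    us=np.arange(-.02,.175,.001); P=[proj(T,D+t*u+s*v+[0,0,.026]) for t in us]
    pr=cv2.remap(g.astype(np.float32),np.array([[p[0] for p in P]],np.float32),np.array([[p[1] for p in P]],np.float32),1)[0]
    print(s,[(round(us[i],3),int(pr[i])) for i in range(1,len(us)-1) if pr[i]<96 and pr[i]<=pr[i-1] and pr[i]<pr[i+1] and us[i]>0],'end',us[np.where(pr>86)[0][[0,-1]]])
E
```

```text
[ 409  288   83   45 2451] [449.7022 309.8421] rect u,v ((0.07344598323106766, -0.0007463321089744568), (0.06210945546627045, 0.1634543389081955), 89.38563537597656)
[[0.1545, 0.0234], [0.1482, -0.0313], [-0.0074, -0.0279], [-0.0039, 0.0307]]
bowl px 389.98669201520914 339.90494296577947
[64, 65, 66, 66, 66, 66, 66, 68, 65, 67, 67, 66, 67, 67, 66, 67, 67, 63, 62, 58, 44, 38, 34, 36, 41, 42, 43, 42, 45, 49, 49, 53, 60, 66, 73, 76, 79, 81, 88, 95, 100, 100, 88, 88, 103, 110, 104, 98, 102, 109, 113, 113, 108, 103, 109, 112, 112, 113, 110, 112, 113, 113, 106, 89, 89, 105, 113, 112, 107, 107, 109, 114, 113, 112, 111, 114, 114, 111, 107, 101, 108, 114, 114, 110, 98, 99, 109, 113, 115, 114, 114, 111, 113, 113, 110]
[159, 162, 160, 161, 163, 164, 163, 160, 158, 159, 159, 160, 151, 141, 122, 101, 76, 51, 48, 57, 62, 64, 61, 57, 60, 82, 106, 113, 109, 103, 104, 110, 115, 114, 113, 110, 111, 112, 113, 108, 107, 110, 113, 114, 111, 98, 83, 86, 104, 112, 111, 110, 108, 113, 115, 113, 113, 112, 114, 114, 113, 104, 101, 102, 110, 115, 107, 89, 82, 99, 110, 112, 114, 112, 114, 114, 112, 108, 105, 11
[... 1182 characters left out ...]
.1434, -0.0308]]
-0.02 [(np.float64(0.034), 92), (np.float64(0.076), 90), (np.float64(0.163), 61), (np.float64(0.17), 61)] end [-0.02   0.154]
-0.01 [(np.float64(0.033), 84), (np.float64(0.075), 87), (np.float64(0.165), 63), (np.float64(0.169), 63)] end [-0.02   0.154]
0.005 [(np.float64(0.035), 92), (np.float64(0.075), 87), (np.float64(0.161), 61), (np.float64(0.166), 61)] end [-0.008  0.154]
0.015 [(np.float64(0.034), 90), (np.float64(0.076), 92), (np.float64(0.162), 56), (np.float64(0.169), 57), (np.float64(0.171), 57)] end [-0.008  0.154]
0.022 [(np.float64(0.034), 85), (np.float64(0.076), 90), (np.float64(0.162), 59), (np.float64(0.169), 58), (np.float64(0.173), 59)] end [-0.008  0.154]
```

```bash
python3 -c "
from workcell import manip
print(manip.hand_in())"
```

```text
the job is handed in; nothing more can be done
None
```

The three slices are shingled straight along the middle of the tray, each covering about half of the one before. The first is propped about 9 mm past the divider, the bowl measured unmoved between slices (jar and lemon not re-measured), and I handed the job in at about 32 s; slice 2 was pressed to about 51 N at the wrist, through the fingers, as it touched the floor.

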